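# Seat the carousel drive disc on its pin

### The job

Push the drive disc round on its shaft with a fingertip until the notch in its rim stands over the steel pin on the green base, then press the disc down until it is fully home on the base, and take the hand away. Do not grip or lift the disc by its lugs or hub, and leave the wrench, the grease jar and the planting cup where they are.

Things in the scene. Friction and masses are not known exactly. Their poses are not given: they have to be found in the camera images.
- drive_base: Green round drive head of a planting carousel, fixed to the bench, 250 mm across at its foot, 60 mm high, flat dark steel top face. Origin: centre of its underside, on the shaft axis (vertical); its x axis points horizontally towards the pin.
- pin (a point): Point on the top line of the steel pin of the base, 76 mm from the shaft axis. The pin is a round steel dowel, 14 mm thick, rounded at the ends, lying radially on the base's top face from 73 to 107 mm from the axis; its top is 11 mm above that face (71 mm above the bench). The outer 25 mm show beyond the disc's rim.
- notch (a point): Middle of the notch in the disc's rim, level with the disc's top face, 76 mm from the axis. Disc: aluminium, 164 mm across, 10 mm thick. The only notch, 18 mm wide (pin + 4), cut in to 70 mm from the axis, open above and below. When pressed, the pin's round top centres the disc if this point is within 4 mm of the pin point sideways; well off, the disc lands on the pin and stays up.
- lug0 (a point): Centre of the flat top of the first of three equal upright round steel lugs on the disc, 18 mm thick, 24 mm high above its top face, 58 mm from the axis. Seen from above, 60 degrees anticlockwise of the notch. A finger pushing sideways on a lug turns the disc either way without end; friction 0.06 N m (about 1 N at a lug); it stays where it is left.
- lug1 (a point): Centre of the flat top of the second lug, opposite the notch (180 degrees from it).
- lug2 (a point): Centre of the flat top of the third lug, 60 degrees clockwise of the notch.
- hub_top (a point): Centre of the flat top of the disc's hub, on the shaft axis: a dark steel round boss 48 mm across, 18 mm high above the disc's top face (6 mm lower than the lugs). It goes up and down with the disc but does not turn. The place to press.
- seat (a joint): Height of disc and hub on the shaft, m: 0 = raised as at the start (underside 12 mm above the base's top face, 1 mm clear of the pin; hub top 100, lug tops 106 mm above the bench), 0.012 = fully home on the base (hub top 88 mm), negative = lifted. Tight fit: it stays where it is left; pressing it down takes about 6 N.
- turn (a joint): Turn of the disc about the vertical shaft, rad, growing anticlockwise seen from above; 0 (and every full turn) = notch exactly over the pin.
- wrench: Steel wrench lying loose on the bench beside the base, on the right; origin under its middle.
- grease: White jar with black lid, 64 mm across, 90 mm high, standing loose on the left; origin: centre of its underside.
- plantcup: Empty black planting cup, 68 mm across the mouth, 100 mm high, standing loose on the left; origin: centre of its underside.

How it is judged:
By the outcome, as a careful person would: the job done as asked, in the order asked, and still so for the second after the job is handed in, with the robot touching nothing.
It also fails if it takes over 72 s, if anything falls off the work surface, if the arm or the gripper's body presses on something with over 40 N, if the wrist force passes 120 N, or if a joint passes its speed limit or range.

### The arm

A 6-joint arm with a two-finger parallel gripper is mounted at the origin on the work surface. World frame = base frame: x ahead of the robot, y to its left, z up, the work surface at z = 0. Lengths are in m, angles in rad, forces in N, time in s.
With the tool pointing down it reaches from about 0.35 to 0.975 m from the base axis. Payload 4.9 kg.
Tool frame: the origin (TCP) lies at the very end of the fingers, on their centre line; the grasp point (between the pads) lies 19 mm behind it; x points along the fingers, y is the direction in which the jaws open and shut, and the axes are right-handed (so a half turn about x gives the same grasp; the last joint's range is limited). The gripper opens to 85 mm and grips with 20 to 120 N. Pads are 22 mm wide; open, the fingers measure 114 mm over their backs; the gripper's body (76 mm by 85 mm) begins 54 mm behind the grasp point. The pads swing forward as they close: fully open they stand 13 mm farther back than shut.
Start: joints at [-1.261, 0.053, 1.613, -0, 1.476, -0.119], TCP at [0.26, -0.568, 0.231] pointing down, gripper open.
Joint ranges: [-3.01, 3.01], [-1.01, 2.22], [0.06, 2.58], [-1.02, 4.17], [0.09, 2.62], [-3.14, 3.14]. Speed limits (rad/s): [2.57, 2.57, 3.14, 3.14, 3.14, 3.14].

### API

Orientations are given as a rotation vector (axis times angle).
In Python, from station import ctrl, get_image, calibration, finish_job, search_frame, cut_out, mark_of gives the robot as it stands. The module is installed in compiled form; this text tells all that it offers.
- The arm moves only by the tool arm_command, never from a script. Its argument "plan" is a list that holds one entry, the list of rows, each a list of 7 numbers: the shift along the tool's x, y, z in m, then the turn, a rotation vector about the tool's x, y, z in degrees, then the finger opening in m, from 0 to 0.0854. A call has 1 to 20 rows; each row shifts and turns the pose as measured when the row begins, along the tool's axes as they then stand; what a row does not reach is not made up. A row lasts 1/12 s, in which the tool goes at most 41.7 mm and 7.16 degrees, less where a joint would pass 70% of its speed; a pose out of reach is approached as far as the arm can. A call with a gripper value outside its range is refused whole. The fingers move at their own pace and stop on an object; "squeeze" is the grip in N (left out, the last holds). Time passes only in rows, so rows that do not move let the fingers close. It gives the time, the measured TCP pose, the force and the opening at its end, in the units of the state.
- ctrl.get_obs(): the state, without advancing time (a new reading comes with each control period).
- get_image(name): name is "side" or "top" or "wrist"; returns the picture (384x512x3 uint8, red, green, blue); there is no depth.
- calibration(name): a dict with "fx", "fy", "cx", "cy" (pixels), "cam_to_world" (4x4, takes a point from camera to world coordinates); the wrist camera has in their place "hand_eye" (4x4, takes a point from camera to tool coordinates, whose origin is the TCP and whose axes are the tool frame's). Camera axes: x right, y down, z forward; pixel columns grow to the right and rows downward; lengths in m; the calibration is good to about 2 mm. The wrist camera is an equidistant fisheye: a pixel r from the principal point sees the ray r / f radians off the axis. A picture is of the moment at which its call begins: read the wrist's pose just before it. calibration takes no time and is no camera call.
- finish_job(): hands the job in, once; it reports no verdict.
Trained networks look in the newest picture that a camera, given by its name, has taken for a name from the list of things; names that differ only in an ending like _2 or _b are one class to them, and where a whole thing is asked for, a point or a joint stands for the part that bears it (a point fixed in the world has none). Each returns a list of dicts, best first, with "conf" (0 to 1); they miss things now and then, are a little off and sometimes report something else, mostly with a low value. They report only what shows in the picture. A call takes as long as a camera call.
- search_frame(camera, thing): "at" ([x, y, z] in m, in the coordinates of the camera as it stood for that picture, good to about 4 mm: the middle of the surface that is visible of it).
- cut_out(camera, thing): "mask" (384x512 bool, what is visible of it).
- mark_of(camera, thing): "at" ([x, y, z] in m, in the coordinates of the camera as it stood for that picture, good to about 4 mm: a listed point, or the origin of a listed thing).
The state is a dict: "t": time; "q": joint angles; "dq": joint speeds; "effort": joint torques, N m; "tool_pos": TCP position; "tool_rot": TCP orientation; "contact_force": force on the tool from outside, world axes, zero at the start; "wrist_torque": the same for the moment, N m; "opening": finger opening in m.
Only numpy, scipy, OpenCV 4.12 (cv2) and the standard library are available. Lean on these libraries where they do the work, as an engineer would, in place of code of your own. Each camera call takes 0.05 s, during which the arm holds its last target. There are 200 camera calls.

## Working session

There is one attempt and no reset: what is moved stays moved. The work goes in short steps, Python scripts to look and compute and a tool call to move; the robot and the scene stay as the last step left them, time stands still between calls to the robot, and variables do not carry over. Pictures are saved under pics/ and viewed, about 8 in all and at most 12, crops included, and the job is handed in when it is done.

Besides the shell and the picture viewer there is one more tool, called after ">>>" as name(argument=value, ...) on one line, values as JSON. arm_command: Moves the arm, as the interface text tells. Its arguments: {"type":"object","properties":{"plan":{"type":"array","items":{"type":"array","items":{"type":"array","items":{"type":"number"}}}},"squeeze":{"type":"number"}},"required":["plan"]}

```bash
mkdir -p pics
cat > h.py <<'E'
import numpy as np, cv2
from scipy.spatial.transform import Rotation as R
from station import ctrl,get_image,calibration,search_frame,mark_of,cut_out
def T():
    o=ctrl.get_obs(); M=np.eye(4); M[:3,:3]=R.from_rotvec(o["tool_rot"]).as_matrix(); M[:3,3]=o["tool_pos"]; return M
def c2w(cam):
    c=calibration(cam); return T()@np.array(c["hand_eye"]) if cam=="wrist" else np.array(c["cam_to_world"])
def pts(cam,names,f=mark_of):
    M=c2w(cam); out={}
    for n in names:
        out[n]=[(np.round((M@np.r_[d["at"],1])[:3],4).tolist(),round(d["conf"],2)) for d in f(cam,n)[:2]]
        print(cam,n,out[n])
    return out
def snap(cam,name=None):
    im=get_image(cam)
    if name: cv2.imwrite(f"pics/{name}.png",im[:,:,::-1])
    return im
E
python3 - <<'E'
from h import *
o=ctrl.get_obs(); print(o["t"],o["tool_pos"],o["tool_rot"],o["contact_force"]); print(T().round(3))
for c in ("top","side"):
    snap(c,c+"0"); pts(c,["drive_base","pin","notch","lug0","lug1","lug2","hub_top"])
print(ctrl.get_obs()["t"])
a=cv2.imread("pics/top0.png");b=cv2.imread("pics/side0.png")
cv2.imwrite("pics/both0.png",cv2.resize(np.vstack([a,b]),(400,600)))
E
```

```text
0.0 [ 0.25964415 -0.56784347  0.23007346] [ 1.98505392  0.43429042 -1.98551273] [-0.263279   -0.0110451  -0.04319233]
[[-0.001  0.416 -0.909  0.26 ]
 [ 0.002 -0.909 -0.416 -0.568]
 [-1.    -0.002 -0.     0.23 ]
 [ 0.     0.     0.     1.   ]]
top drive_base [([0.5851, 0.0289, 0.0017], 0.55)]
top pin [([0.5467, -0.0355, 0.0702], 0.58)]
top notch [([0.6605, 0.0487, 0.0798], 0.8)]
top lug0 [([0.6005, 0.0823, 0.1091], 0.97), ([0.6303, -0.0103, 0.1081], 0.94)]
top lug1 [([0.6005, 0.0823, 0.1091], 0.97), ([0.6303, -0.0103, 0.1081], 0.94)]
top lug2 [([0.6005, 0.0823, 0.1091], 0.97), ([0.6303, -0.0103, 0.1081], 0.94)]
top hub_top [([0.5877, 0.0337, 0.0976], 0.72), ([0.5277, 0.0181, 0.1076], 0.48)]
side drive_base [([0.5852, 0.0296, 0.0021], 0.57)]
side pin [([0.5444, -0.0301, 0.0718], 0.55)]
side notch [([0.6567, 0.0438, 0.0877], 0.7)]
side lug0 [([0.6294, -0.0169, 0.1043], 0.91), ([0.5971, 0.0836, 0.1027], 0.88)]
side lug1 [([0.6294, -0.0169, 0.1043], 0.91), ([0.5971, 0.0836, 0.1027], 0.88)]
side lug2 [([0.6294, -0.0169, 0.1043], 0.91), ([0.5971, 0.0836, 0.1027], 0.88)]
side hub_top [([0.5828, 0.0279, 0.0992], 0.57)]
0.8
```

View pics/top0.png

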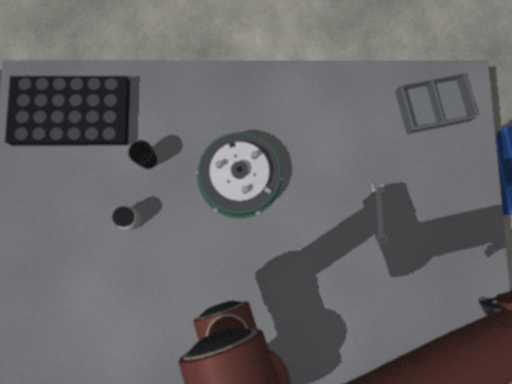

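View pics/side0.png

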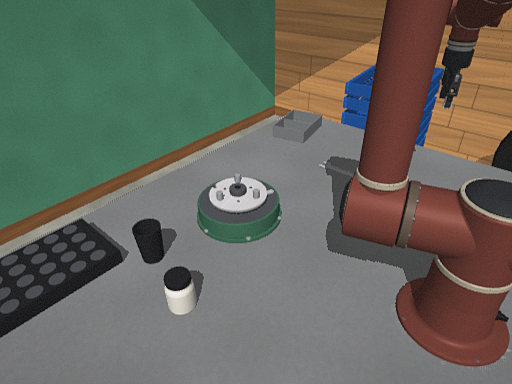

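The top view has +x up and +y left. The disc centre is at px (240,170), the notch at (232,144), the pin at (268,189), and lugs at (257,155), (221,163) and (248,188). That matches the network: notch ≈ +13°, pin ≈ −122°, so the disc must turn about 135° clockwise. The side view agrees. I'll move over the disc first.

>>> arm_command(plan=[[[-0.003, -0.0204, -0.0272, 0, 0, 0, 0], [-0.003, -0.0204, -0.0272, 0, 0, 0, 0], [-0.003, -0.0204, -0.0272, 0, 0, 0, 0], [-0.003, -0.0204, -0.0272, 0, 0, 0, 0], [-0.003, -0.0204, -0.0272, 0, 0, 0, 0], [-0.003, -0.0204, -0.0272, 0, 0, 0, 0], [-0.003, -0.0204, -0.0272, 0, 0, 0, 0], [-0.003, -0.0204, -0.0272, 0, 0, 0, 0], [-0.003, -0.0204, -0.0272, 0, 0, 0, 0], [-0.003, -0.0204, -0.0272, 0, 0, 0, 0], [-0.003, -0.0204, -0.0272, 0, 0, 0, 0], [-0.003, -0.0204, -0.0272, 0, 0, 0, 0], [-0.003, -0.0204, -0.0272, 0, 0, 0, 0], [-0.003, -0.0204, -0.0272, 0, 0, 0, 0], [-0.003, -0.0204, -0.0272, 0, 0, 0, 0], [-0.003, -0.0204, -0.0272, 0, 0, 0, 0], [-0.003, -0.0204, -0.0272, 0, 0, 0, 0], [-0.003, -0.0204, -0.0272, 0, 0, 0, 0], [-0.003, -0.0204, -0.0272, 0, 0, 0, 0], [-0.003, -0.0204, -0.0272, 0, 0, 0, 0]]], squeeze=30)

```text
t: 2.47
tool_pos: [0.5978, 0.0508, 0.2955]
tool_rot: [1.996, 0.414, -1.983]
contact_force: [0.5, -0.6, 0.1]
opening: -0.0002
```

>>> arm_command(plan=[[[0, 0, 0, -7, 0, 0, 0], [0, 0, 0, -7, 0, 0, 0], [0, 0, 0, -7, 0, 0, 0], [0, 0, 0, -7, 0, 0, 0], [0, 0, 0, -7, 0, 0, 0], [0, 0, 0, -7, 0, 0, 0], [0, 0, 0, -7, 0, 0, 0], [0, 0, 0, -7, 0, 0, 0], [0, 0, 0, -7, 0, 0, 0], [0, 0, 0, -7, 0, 0, 0], [0, 0, 0, -7, 0, 0, 0], [0, 0, 0, -7, 0, 0, 0], [0, 0, 0, -7, 0, 0, 0], [0, 0, 0, -7, 0, 0, 0], [0, 0, 0, -7, 0, 0, 0], [0, 0, 0, -7, 0, 0, 0], [0, 0, 0, -7, 0, 0, 0], [0, 0, 0, -7, 0, 0, 0], [0, 0, 0, -7, 0, 0, 0], [0, 0, 0, -7, 0, 0, 0]]])

```text
t: 4.13
tool_pos: [0.6006, 0.0602, 0.2963]
tool_rot: [0.173, 1.554, -0.175]
contact_force: [0.4, -0.5, -0.1]
opening: -0.0002
```

Run:
```python
from h import *
o=ctrl.get_obs(); print(o["t"],o["q"].round(3),o["tool_pos"],o["opening"]); print(T().round(3)); print(np.round(calibration("wrist")["hand_eye"],3))
snap("wrist","w0"); pts("wrist",["drive_base","pin","notch","lug0","hub_top"])
```

```text
4.1333 [-0.022 -0.034  1.593 -0.002  1.573 -1.371] [0.60058901 0.06024748 0.2963098 ] -0.0001786420709216304
[[ 0.01   0.22   0.975  0.601]
 [-0.002  0.975 -0.22   0.06 ]
 [-1.    -0.     0.01   0.296]
 [ 0.     0.     0.     1.   ]]
[[ 0.001 -0.276  0.961 -0.142]
 [ 1.     0.002 -0.001 -0.   ]
 [-0.002  0.961  0.276 -0.071]
 [ 0.     0.     0.     1.   ]]
wrist drive_base [([0.5846, 0.029, -0.0019], 0.82)]
wrist pin [([0.5439, -0.0359, 0.0679], 0.8), ([0.5996, 0.0859, 0.1052], 0.2)]
wrist notch [([0.6539, 0.0474, 0.0806], 0.82)]
wrist lug0 [([0.5282, 0.0134, 0.1067], 0.84), ([0.6285, -0.0116, 0.1044], 0.77)]
wrist hub_top [([0.5845, 0.0297, 0.0991], 0.78)]
```

View pics/w0.png

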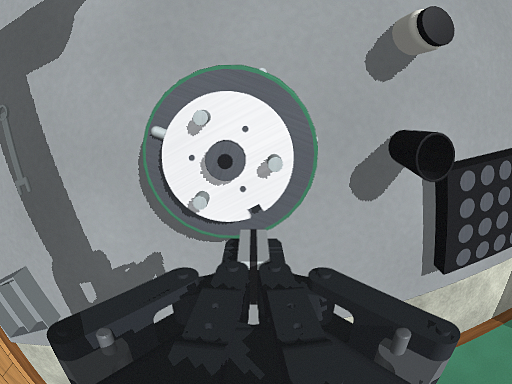

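Wrist view: notch at (255,210), pin at (158,132), hub at (225,162), lugs at (200,118), (274,163) and (201,203). The positions agree with the other cameras, giving centre (0.585, 0.030). I'll bring the closed fingertip to the anticlockwise side of lug0.

>>> arm_command(plan=[[[0, 0, 0, -7, 0, 0, 0], [0, 0, 0, -7, 0, 0, 0], [0, 0, 0, -7, 0, 0, 0], [0, 0, 0, -7, 0, 0, 0], [0, 0, 0, 0, 0, 0, 0], [0, 0.017, -0.012, 0, 0, 0, 0], [0, 0.016, -0.011, 0, 0, 0, 0], [0.03, 0, 0, 0, 0, 0, 0], [0.03, 0, 0, 0, 0, 0, 0], [0.03, 0, 0, 0, 0, 0, 0], [0, 0, 0, 0, 0, 0, 0], [0, 0, 0, 0, 0, 0, 0]]])

```text
t: 5.43
tool_pos: [0.5715, 0.0869, 0.2073]
tool_rot: [-0.191, 1.545, 0.184]
contact_force: [1.1, -1.0, 0.4]
opening: 0.0005
```

```bash
cat >> h.py <<'E'
C=np.array([.585,.030])
def st():
    o=ctrl.get_obs(); M=T(); d=M[:2,3]-C
    print("t",round(o["t"],2),"pos",M[:3,3].round(4),"yaw",np.degrees(np.arctan2(M[1,1],M[0,1])).round(1),"polar mm/deg",round(np.hypot(*d)*1e3,1),np.degrees(np.arctan2(d[1],d[0])).round(1),"F",o["contact_force"].round(1),"xaxis",M[:3,0].round(3),"q6",o["q"][5].round(2))
def turnangles():
    # angles of notch & pin about hub from wrist/top/side
    for c in ("wrist","top","side"):
        snap(c); M=c2w(c)
        P={n:[(M@np.r_[d["at"],1])[:3] for d in mark_of(c,n)[:3] if d["conf"]>.3] for n in ("notch","pin","hub_top")}
        L=[(M@np.r_[d["at"],1])[:3] for d in mark_of(c,"lug0") if d["conf"]>.3]
        a=lambda p:np.degrees(np.arctan2(p[1]-C[1],p[0]-C[0])).round(1)
        print(c,"hub",[p.round(4) for p in P["hub_top"]],"notch",[a(p) for p in P["notch"]],"pin",[a(p) for p in P["pin"]],"lugs",[(a(p),p.round(3).tolist()) for p in L])
E
python3 - <<'E'
from h import *
st()
E
```

```text
t 5.43 pos [0.5715 0.0869 0.2073] yaw 103.7 polar mm/deg 58.5 103.4 F [ 1.1 -1.   0.4] xaxis [ 0.017 -0.002 -1.   ] q6 -1.79
```

>>> arm_command(plan=[[[0.03, 0, 0, 0, 0, 0, 0], [0.03, 0, -0.001, 0, 0, 0, 0], [0.03, 0, -0.001, 0, 0, 0, 0], [0.02, 0, 0, 0, 0, 0, 0], [0.008, 0, 0, 0, 0, 0, 0], [0, 0, 0, 0, 0, 0, 0], [0, 0, 0, 0, 0, 0, 0]]])

```text
t: 6.02
tool_pos: [0.5818, 0.0859, 0.1014]
tool_rot: [-0.181, 1.526, 0.171]
contact_force: [-1.4, 0.5, -0.3]
opening: -0.0002
```

Run:
```python
from h import *
st()
```

```text
t 6.02 pos [0.5818 0.0859 0.1014] yaw 102.9 polar mm/deg 56.0 93.3 F [-1.4  0.5 -0.3] xaxis [ 0.038 -0.002 -0.999] q6 -1.77
```

>>> arm_command(plan=[[[0, 0.002, -0.008, 0, 2.1, 0.5, 0], [0, 0, 0, 0, 0, 0, 0], [0.007, 0, 0, 0, 0, 0, 0], [0.006, 0, 0, 0, 0, 0, 0], [0, 0, 0, 0, 0, 0, 0], [0, 0, 0, 0, 0, 0, 0]]])

```text
t: 6.52
tool_pos: [0.5807, 0.0862, 0.0976]
tool_rot: [-0.177, 1.546, 0.172]
contact_force: [0.1, -0.1, 0.6]
opening: 0.0001
```

Run:
```python
from h import *
st(); snap("wrist","w1"); turnangles()
```

```text
t 6.52 pos [0.5807 0.0862 0.0976] yaw 102.8 polar mm/deg 56.4 94.4 F [ 0.1 -0.1  0.6] xaxis [ 0.018 -0.001 -1.   ] q6 -1.77
wrist hub [array([0.5811, 0.0305, 0.1036])] notch [np.float64(12.4), np.float64(-52.0)] pin [np.float64(-123.7)] lugs [(np.float64(-45.8), [0.627, -0.013, 0.106]), (np.float64(-168.1), [0.523, 0.017, 0.104])]
top hub [] notch [np.float64(11.4), np.float64(-169.3)] pin [np.float64(-120.6)] lugs [(np.float64(-45.7), [0.627, -0.013, 0.107]), (np.float64(71.5), [0.603, 0.085, 0.111]), (np.float64(-167.7), [0.532, 0.018, 0.107])]
side hub [array([0.5805, 0.0296, 0.0996])] notch [np.float64(12.9)] pin [np.float64(-124.9), np.float64(-105.3)] lugs [(np.float64(-52.7), [0.623, -0.021, 0.102]), (np.float64(-166.3), [0.527, 0.016, 0.108]), (np.float64(74.3), [0.6, 0.084, 0.102])]
```

View pics/w1.png

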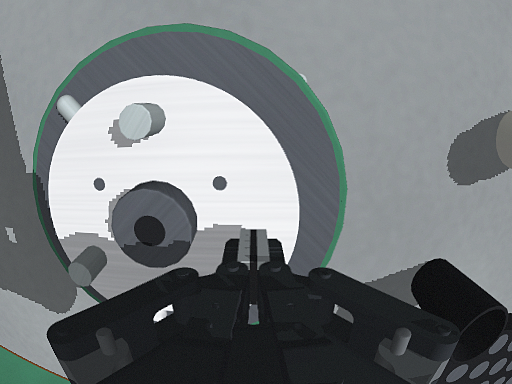

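The tip stands right behind lug0 and the disc hasn't moved (notch ≈12.4°). The fingertip is at px (255,235). Next I'll go a little lower and start the arc.

>>> arm_command(plan=[[[0.007, 0, -0.003, 0, 0, 0, 0], [0.006, 0, 0, 0, 0, 0, 0], [0, -0.0002, 0.005, 5, 0, 0, 0], [0, -0.0002, 0.005, 5, 0, 0, 0], [0, -0.0002, 0.005, 5, 0, 0, 0], [0, -0.0002, 0.005, 5, 0, 0, 0], [0, -0.0002, 0.005, 5, 0, 0, 0], [0, -0.0002, 0.005, 5, 0, 0, 0]]])

```text
t: 7.98
tool_pos: [0.6058, 0.0829, 0.0817]
tool_rot: [0.251, 1.543, -0.255]
contact_force: [-2.0, -0.2, 3.2]
opening: -0.0004
```

Run:
```python
from h import *
st(); turnangles()
```

```text
t 7.98 pos [0.6058 0.0829 0.0817] yaw 71.5 polar mm/deg 56.9 68.5 F [-2.  -0.2  3.2] xaxis [ 0.013 -0.004 -1.   ] q6 -1.23
wrist hub [array([0.5837, 0.0306, 0.098 ])] notch [] pin [np.float64(-120.9)] lugs [(np.float64(49.1), [0.623, 0.074, 0.107]), (np.float64(-70.7), [0.606, -0.03, 0.106]), (np.float64(168.6), [0.529, 0.041, 0.108])]
top hub [array([0.5876, 0.0292, 0.0978])] notch [np.float64(-12.3)] pin [np.float64(79.1), np.float64(-120.5)] lugs [(np.float64(45.8), [0.626, 0.072, 0.11]), (np.float64(167.3), [0.527, 0.043, 0.105]), (np.float64(-66.6), [0.609, -0.025, 0.11])]
side hub [array([0.58  , 0.0301, 0.0985]), array([0.6211, 0.0708, 0.106 ])] notch [np.float64(80.0), np.float64(-15.7), np.float64(-105.4)] pin [np.float64(-13.3)] lugs [(np.float64(47.2), [0.623, 0.071, 0.102]), (np.float64(170.9), [0.527, 0.039, 0.106]), (np.float64(-72.3), [0.604, -0.031, 0.104])]
```

It works: the disc turned about 25°. The tip is now skimming the disc face at z 0.082, so I'll lift it about 6 mm and carry on round.

>>> arm_command(plan=[[[-0.006, 0, 0, 0, 0, 0, 0], [-0.002, 0, 0.003, 3, 0, 0, 0], [0, -0.0002, 0.005, 5, 0, 0, 0], [0, -0.0002, 0.005, 5, 0, 0, 0], [0, -0.0002, 0.005, 5, 0, 0, 0], [0, -0.0002, 0.005, 5, 0, 0, 0]]])

```text
t: 9.23
tool_pos: [0.6205, 0.0758, 0.088]
tool_rot: [0.578, 1.494, -0.573]
contact_force: [-0.9, 0.9, 0.9]
opening: 0.0003
```

Run:
```python
from h import *
st()
```

```text
t 9.23 pos [0.6205 0.0758 0.088 ] yaw 47.9 polar mm/deg 58.0 52.2 F [-0.9  0.9  0.9] xaxis [ 0.001  0.003 -1.   ] q6 -0.84
```

>>> arm_command(plan=[[[0, -0.0003, 0.006, 4, 0, 0, 0], [0, -0.0003, 0.006, 4, 0, 0, 0], [0, -0.0003, 0.006, 5, 0, 0, 0], [0, -0.0003, 0.006, 5, 0, 0, 0], [0, -0.0003, 0.006, 5, 0, 0, 0], [0, -0.0003, 0.006, 5, 0, 0, 0], [0, -0.0003, 0.006, 5, 0, 0, 0], [0, -0.0003, 0.006, 5, 0, 0, 0]]])

```text
t: 9.9
tool_pos: [0.6397, 0.0405, 0.086]
tool_rot: [1.114, 1.292, -1.103]
contact_force: [0.4, 1.0, 0.8]
opening: -0.0002
```

Run:
```python
from h import *
st()
```

```text
t 9.9 pos [0.6397 0.0405 0.086 ] yaw 8.0 polar mm/deg 55.7 10.9 F [0.4 1.  0.8] xaxis [-0.01   0.017 -1.   ] q6 -0.21
```

>>> arm_command(plan=[[[-0.001, 0.0005, 0.006, 5, 0, 0, 0], [-0.001, 0.0005, 0.006, 5, 0, 0, 0], [0, 0, 0.006, 5, 0, 0, 0], [0, 0, 0.006, 5, 0, 0, 0], [0, 0, 0.006, 5, 0, 0, 0], [0, 0, 0.006, 5, 0, 0, 0], [0, 0, 0.005, 5, 0, 0, 0]]])

```text
t: 10.48
tool_pos: [0.6335, 0.0049, 0.0859]
tool_rot: [1.578, 0.964, -1.575]
contact_force: [1.4, 1.3, 0.0]
opening: 0.0003
```

Run:
```python
from h import *
st(); turnangles()
```

```text
t 10.48 pos [0.6335 0.0049 0.0859] yaw -28.7 polar mm/deg 54.6 -27.4 F [1.4 1.3 0. ] xaxis [-0.015  0.029 -0.999] q6 0.37
wrist hub [array([0.5811, 0.0307, 0.1025])] notch [] pin [np.float64(-121.4)] lugs [(np.float64(-165.1), [0.529, 0.015, 0.104]), (np.float64(-44.4), [0.627, -0.011, 0.107]), (np.float64(76.2), [0.598, 0.084, 0.109])]
top hub [] notch [np.float64(-104.7)] pin [np.float64(-120.2)] lugs [(np.float64(73.3), [0.602, 0.088, 0.104]), (np.float64(-104.7), [0.478, -0.38, -0.001])]
side hub [array([0.5803, 0.0292, 0.0968])] notch [np.float64(-108.8)] pin [np.float64(-124.4)] lugs [(np.float64(-51.0), [0.62, -0.014, 0.104]), (np.float64(72.1), [0.602, 0.083, 0.104]), (np.float64(-163.2), [0.529, 0.013, 0.107])]
```

>>> arm_command(plan=[[[0, 0.001, 0.006, 4, 0, 0, 0], [0, 0, 0.006, 4, 0, 0, 0], [0, 0, 0.001, 0, 0, 0, 0]]])

```text
t: 11.48
tool_pos: [0.628, -0.0057, 0.0857]
tool_rot: [1.673, 0.871, -1.673]
contact_force: [-0.2, 1.2, 0.0]
opening: -0.0
```

Run:
```python
from h import *
st(); snap("wrist","w2"); turnangles(); st()
```

```text
t 11.48 pos [ 0.628  -0.0057  0.0857] yaw -36.7 polar mm/deg 55.9 -39.8 F [-0.2  1.2  0. ] xaxis [-0.015  0.03  -0.999] q6 0.49
wrist hub [array([0.5832, 0.0296, 0.0987])] notch [] pin [np.float64(-175.9)] lugs [(np.float64(63.3), [0.61, 0.079, 0.106]), (np.float64(-59.2), [0.616, -0.021, 0.104]), (np.float64(-177.2), [0.529, 0.027, 0.103])]
top hub [] notch [] pin [] lugs [(np.float64(61.9), [0.614, 0.085, 0.104])]
side hub [array([0.581 , 0.0296, 0.0996])] notch [np.float64(-120.8)] pin [np.float64(-124.8), np.float64(80.2)] lugs [(np.float64(-178.0), [0.528, 0.028, 0.104]), (np.float64(-60.2), [0.615, -0.022, 0.104]), (np.float64(60.3), [0.613, 0.079, 0.106])]
t 12.28 pos [ 0.6282 -0.0056  0.0858] yaw -36.6 polar mm/deg 56.0 -39.5 F [ 0.8 -0.   0.1] xaxis [-0.015  0.03  -0.999] q6 0.49
```

View pics/w2.png

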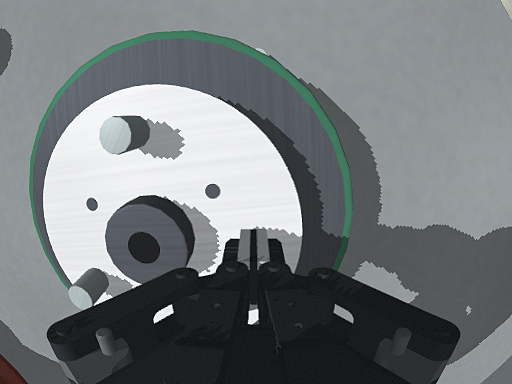

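The fingertip rests behind lug0 with pin and notch hidden behind the hand. I'll back off and rise for a clear look.

>>> arm_command(plan=[[[0, 0, -0.012, 0, 0, 0, 0], [-0.01, 0, -0.008, 0, 0, 0, 0], [-0.035, 0, 0, 0, 0, 0, 0], [-0.035, 0, 0, 0, 0, 0, 0], [-0.035, -0.01, 0, 0, 0, 0, 0], [-0.035, -0.02, 0, 0, 0, 0, 0], [-0.035, -0.02, 0, 0, 0, 0, 0], [0, 0, 0, 0, 0, 0, 0], [0, 0, 0, 0, 0, 0, 0], [0, 0, 0, 0, 0, 0, 0]]])

```text
t: 13.12
tool_pos: [0.6055, 0.0427, 0.2878]
tool_rot: [1.674, 0.875, -1.665]
contact_force: [0.4, -0.2, 0.8]
opening: -0.0001
```

Run:
```python
from h import *
st(); im=snap("wrist","w3"); turnangles(); pts("wrist",["drive_base"]); turnangles()
```

```text
t 13.12 pos [0.6055 0.0427 0.2878] yaw -36.4 polar mm/deg 24.1 31.8 F [ 0.4 -0.2  0.8] xaxis [-0.011  0.032 -0.999] q6 0.57
wrist hub [array([0.5809, 0.0299, 0.0986])] notch [np.float64(-123.8)] pin [np.float64(-124.3)] lugs [(np.float64(-62.0), [0.613, -0.023, 0.104]), (np.float64(64.8), [0.608, 0.08, 0.105]), (np.float64(-177.1), [0.529, 0.027, 0.103])]
top hub [] notch [np.float64(-117.8)] pin [np.float64(-120.0)] lugs [(np.float64(-59.6), [0.615, -0.022, 0.106]), (np.float64(63.8), [0.61, 0.081, 0.105])]
side hub [array([ 0.4597,  0.3466, -0.0005]), array([0.5834, 0.0295, 0.0995])] notch [np.float64(-119.8)] pin [np.float64(-61.2), np.float64(-123.9)] lugs [(np.float64(60.0), [0.612, 0.076, 0.108]), (np.float64(-63.3), [0.612, -0.023, 0.103]), (np.float64(-178.0), [0.53, 0.028, 0.103])]
wrist drive_base [([0.5825, 0.0273, -0.0014], 0.82)]
wrist hub [array([0.5813, 0.0319, 0.1008])] notch [np.float64(-121.6)] pin [np.float64(-123.8)] lugs [(np.float64(64.7), [0.609, 0.082, 0.109]), (np.float64(-176.4), [0.527, 0.026, 0.106]), (np.float64(-59.0), [0.615, -0.019, 0.104]), (np.float64(79.5), [0.634, 0.297, -0.006])]
top hub [] notch [np.float64(-119.0)] pin [np.float64(-121.8)] lugs [(np.float64(62.0), [0.614, 0.084, 0.102])]
side hub [array([0.5829, 0.0309, 0.0977]), array([4.581e-01, 3.424e-01, 3.000e-04])] notch [np.float64(-121.1)] pin [np.float64(-122.3)] lugs [(np.float64(-61.6), [0.612, -0.02, 0.103]), (np.float64(-174.9), [0.53, 0.025, 0.106]), (np.float64(60.0), [0.613, 0.079, 0.108])]
```

View pics/w3.png

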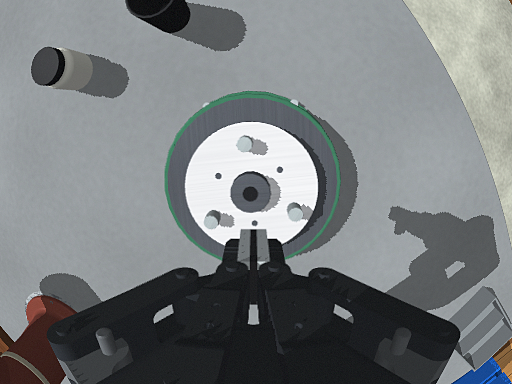

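Image-down is tool +z, so the hand still hides the pin (below px (255,250)). I'll yaw 90° so the pin comes out to the side.

>>> arm_command(plan=[[[0, 0, 0, -7, 0, 0, 0], [0, 0, 0, -7, 0, 0, 0], [0, 0, 0, -7, 0, 0, 0], [0, 0, 0, -7, 0, 0, 0], [0, 0, 0, -7, 0, 0, 0], [0, 0, 0, -7, 0, 0, 0], [0, 0, 0, -7, 0, 0, 0], [0, 0, 0, -7, 0, 0, 0], [0, 0, 0, -7, 0, 0, 0], [0, 0, 0, -7, 0, 0, 0], [0, 0, 0, -7, 0, 0, 0], [0, 0, 0, -7, 0, 0, 0], [0, 0, 0, -7, 0, 0, 0], [0, 0, 0, -7, 0, 0, 0], [0, 0, 0, -7, 0, 0, 0], [0, 0, 0, 0, 0, 0, 0], [0, 0, 0, 0, 0, 0, 0]]])

```text
t: 16.13
tool_pos: [0.6045, 0.0419, 0.285]
tool_rot: [0.283, 1.576, -0.236]
contact_force: [0.6, 0.0, 0.8]
opening: -0.0002
```

Run:
```python
from h import *
st(); im=snap("wrist")
g=im[60:280,110:350]; cv2.imwrite("pics/w4.png",cv2.resize(g[:,:,::-1],None,fx=2.7,fy=2.7,interpolation=cv2.INTER_CUBIC))
for i in range(3):
    turnangles()
```

```text
t 16.13 pos [0.6045 0.0419 0.285 ] yaw 71.1 polar mm/deg 22.9 31.5 F [0.6 0.  0.8] xaxis [-0.016  0.032 -0.999] q6 -1.31
wrist hub [array([0.5827, 0.0314, 0.0993])] notch [np.float64(-122.8)] pin [np.float64(-123.4)] lugs [(np.float64(-59.4), [0.613, -0.018, 0.106]), (np.float64(-175.5), [0.527, 0.025, 0.103]), (np.float64(60.7), [0.612, 0.078, 0.107])]
top hub [] notch [np.float64(-120.3)] pin [np.float64(-121.3)] lugs [(np.float64(-59.2), [0.615, -0.021, 0.107]), (np.float64(62.6), [0.613, 0.084, 0.105]), (np.float64(79.5), [0.634, 0.295, 0.003])]
side hub [array([0.5823, 0.0312, 0.1002])] notch [np.float64(-119.0)] pin [np.float64(-124.7)] lugs [(np.float64(-64.5), [0.608, -0.018, 0.106]), (np.float64(-178.0), [0.528, 0.028, 0.105]), (np.float64(59.3), [0.613, 0.078, 0.106]), (np.float64(-148.2), [0.581, 0.027, 0.098])]
wrist hub [array([0.5839, 0.0326, 0.1019])] notch [] pin [np.float64(-123.9), np.float64(115.6)] lugs [(np.float64(-177.7), [0.532, 0.028, 0.104]), (np.float64(64.5), [0.61, 0.082, 0.108]), (np.float64(-58.9), [0.615, -0.02, 0.107])]
top hub [] notch [] pin [np.flo
[... 321 characters left out ...]
, -0.019, 0.103])]
wrist hub [] notch [np.float64(-120.3)] pin [np.float64(-124.0)] lugs [(np.float64(-58.5), [0.614, -0.018, 0.107]), (np.float64(-178.4), [0.53, 0.028, 0.105]), (np.float64(62.9), [0.611, 0.081, 0.106]), (np.float64(112.3), [0.455, 0.348, 0.002]), (np.float64(-96.9), [0.585, 0.029, 0.101])]
top hub [] notch [np.float64(-119.5)] pin [np.float64(-121.5)] lugs [(np.float64(60.6), [0.614, 0.081, 0.104]), (np.float64(-61.6), [0.613, -0.022, 0.108])]
side hub [array([0.5808, 0.029 , 0.1018])] notch [np.float64(-122.2)] pin [np.float64(-120.8)] lugs [(np.float64(60.0), [0.613, 0.079, 0.108]), (np.float64(-62.9), [0.612, -0.023, 0.104]), (np.float64(-177.1), [0.528, 0.027, 0.103])]
```

View pics/w4.png

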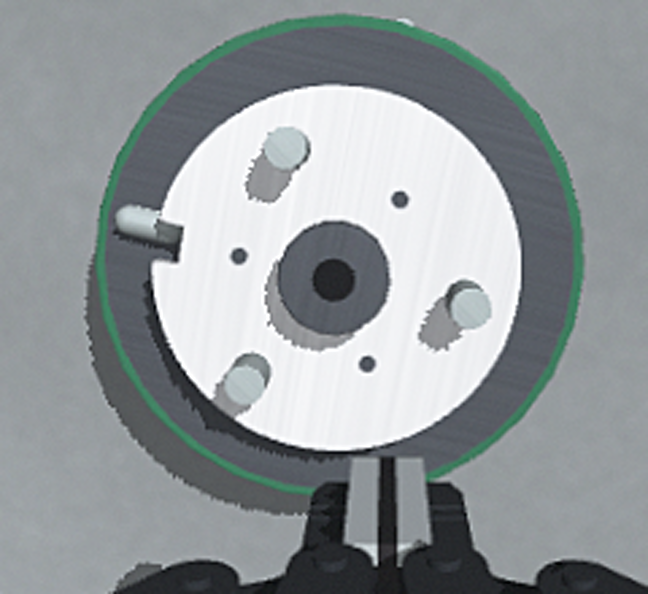

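Very clear view (crop ×2.7). The pin runs from (117,217) into the notch at (170,240), and the notch spans (160,222) to (155,262), so the disc sits a few degrees short. I'll measure this by unwrapping the image into polar planes.

```bash
cat > unwrap.py <<'E'
from h import *
from scipy.optimize import least_squares
def measure(zd=.082,save=None):
    M=c2w("wrist"); k=calibration("wrist"); Mi=np.linalg.inv(M)
    g=cv2.cvtColor(snap("wrist",save),cv2.COLOR_RGB2GRAY).astype(np.float32)
    def proj(P):
        p=P@Mi[:3,:3].T+Mi[:3,3]; rho=np.hypot(p[...,0],p[...,1]); s=np.arctan2(rho,p[...,2])/rho
        return k["cx"]+k["fx"]*s*p[...,0],k["cy"]+k["fy"]*s*p[...,1]
    def samp(c,r,a,z):
        a=np.radians(a); P=np.stack([c[0]+r*np.cos(a),c[1]+r*np.sin(a),np.full(np.broadcast(r,a).shape,z)],-1)
        u,v=proj(P); return cv2.remap(g,u.astype(np.float32),v.astype(np.float32),cv2.INTER_LINEAR)
    c=C.copy(); rs=np.arange(.072,.092,.0002)
    for _ in range(4):   # centre from the disc rim (white -> dark)
        E=[];A=[]
        for a in np.arange(-180,180,3.):
            if -140<a<-105: continue
            s=samp(c,rs[None],np.full((1,len(rs)),a),zd)[0]
            i=np.argmin(np.diff(cv2.GaussianBlur(s[None],(9,1),2)[0]))
            if s[:10].mean()>200 and 3<i<len(rs)-5: E.append(rs[i]); A.append(np.radians(a))
        E=np.array(E);A=np.array(A)
        f=least_squares(lambda x:x[0]+x[1]*np.cos(A)+x[2]*np.sin(A)-E,[.082,0,0],loss="soft_l1",f_scale=.0005).x
        c=c+f[1:]
    print("disc centre",c.round(4),"radius",f[0].round(4),"n",len(E))
    a=np.arange(-145,-95,.1)
    for r in (.073,.075,.077,.079):
        s=samp(c,np.full((1,len(a)),r),a[None],zd)[0]; d=np.flatnonzero(s<200)
        if len(d): print("notch r",r,a[d[0]].round(1),a[d[-1]].round(1),"mid",((a[d[0]]+a[d[-1]])/2).round(2),"width mm",round(r*1e3*np.radians(a[d[-1]]-a[d[0]]),1))
    for r in (.088,.092,.096,.1,.103):
        s=samp(c,np.full((1,len(a)),r),a[None],.066)[0]; h=(s.max()+np.median(s))/2; d=np.flatnonzero(s>h)
        print("pin r",r,a[d[0]].round(1),a[d[-1]].round(1),"mid",((a[d[0]]+a[d[-1]])/2).round(2),"width",round(r*1e3*np.radians(a[d[-1]]-a[d[0]]),1))
E
python3 -c "
from unwrap import *
st(); measure()"
```

```text
t 18.43 pos [0.6045 0.0419 0.285 ] yaw 71.2 polar mm/deg 22.9 31.5 F [ 0.6 -0.4  0.1] xaxis [-0.016  0.032 -0.999] q6 -1.31
disc centre [0.5843 0.0296] radius 0.082 n 104
notch r 0.073 -127.3 -113.6 mid -120.45 width mm 17.5
notch r 0.075 -127.1 -113.5 mid -120.3 width mm 17.8
notch r 0.077 -127.2 -113.6 mid -120.4 width mm 18.3
notch r 0.079 -127.2 -113.6 mid -120.4 width mm 18.8
pin r 0.088 -127.4 -120.9 mid -124.15 width 10.0
pin r 0.092 -127.3 -121.0 mid -124.15 width 10.1
pin r 0.096 -127.2 -121.1 mid -124.15 width 10.2
pin r 0.1 -126.9 -121.1 mid -124.0 width 10.1
pin r 0.103 -126.2 -121.3 mid -123.75 width 8.8
```

Notch centre is −120.4°. The pin's lit part is at −124, and allowing for its shaded flank (true 14 mm width) its centre is ≈ −122.9, which the network mean also gives. The disc needs about 2.5° more clockwise. Lug1 at 59.6° is handy with this hand yaw, so I'll approach behind it and level the tool first.

>>> arm_command(plan=[[[0, 0.012, -0.012, -6, -1.5, -1.5, 0], [0, 0.012, -0.012, -2, 0, 0, 0], [0, 0.012, -0.012, 0, 0, 0, 0], [0, 0, 0, 0, 0, 0, 0], [0, 0, 0, 0, 0, 0, 0], [0.035, 0, 0, 0, 0, 0, 0], [0.035, 0, 0, 0, 0, 0, 0], [0.03, 0, 0, 0, 0, 0, 0], [0, 0, 0, 0, 0, 0, 0], [0, 0, 0, 0, 0, 0, 0]]])

```text
t: 19.32
tool_pos: [0.5802, 0.0867, 0.187]
tool_rot: [0.148, 1.555, -0.146]
contact_force: [-0.1, 0.2, 0.8]
opening: -0.0003
```

```bash
python3 -c "
from h import *
st()"
```

```text
t 19.32 pos [0.5802 0.0867 0.187 ] yaw 79.3 polar mm/deg 56.9 94.8 F [-0.1  0.2  0.8] xaxis [ 0.011  0.    -1.   ] q6 -1.36
```

>>> arm_command(plan=[[[0.035, 0, 0, 0, 0, 0, 0], [0.035, 0, 0, 0, 0, 0, 0], [0.017, 0, 0, 0, 0, 0, 0], [0.009, 0, 0, 0, 0, 0, 0], [0, 0, 0, 0, 0, 0, 0], [0, 0, 0, 0, 0, 0, 0]]])

```text
t: 19.82
tool_pos: [0.5908, 0.0852, 0.1015]
tool_rot: [0.152, 1.536, -0.146]
contact_force: [0.5, -0.1, 0.3]
opening: -0.0001
```

```bash
python3 -c "
from h import *
st()"
```

```text
t 19.82 pos [0.5908 0.0852 0.1015] yaw 79.1 polar mm/deg 55.5 84.0 F [ 0.5 -0.1  0.3] xaxis [ 0.03   0.001 -1.   ] q6 -1.36
```

>>> arm_command(plan=[[[0.01, 0.001, -0.004, 0, 1, 0, 0], [0.005, 0, -0.001, 0, 0.5, 0, 0], [0, 0, 0, 0, 0, 0, 0]]])

```text
t: 20.07
tool_pos: [0.5901, 0.0873, 0.0915]
tool_rot: [0.156, 1.555, -0.144]
contact_force: [0.3, 0.2, -0.8]
opening: -0.0001
```

```bash
python3 -c "
from h import *
st()"
```

```text
t 20.07 pos [0.5901 0.0873 0.0915] yaw 79.1 polar mm/deg 57.5 85.0 F [ 0.3  0.2 -0.8] xaxis [ 0.011  0.006 -1.   ] q6 -1.36
```

>>> arm_command(plan=[[[0, 0, 0.004, 0, 0, 0, 0], [0, 0, 0.003, 0, 0, 0, 0], [0, 0, 0, 0, 0, 0, 0]]])

```text
t: 20.32
tool_pos: [0.598, 0.0859, 0.0929]
tool_rot: [0.155, 1.555, -0.144]
contact_force: [0.5, 0.1, -0.0]
opening: 0.0002
```

```bash
python3 -c "
from h import *
st(); C[:]=[.5843,.0296]; st()"
```

```text
t 20.32 pos [0.598  0.0859 0.0929] yaw 79.1 polar mm/deg 57.4 77.0 F [ 0.5  0.1 -0. ] xaxis [ 0.012  0.006 -1.   ] q6 -1.37
t 20.32 pos [0.598  0.0859 0.0929] yaw 79.1 polar mm/deg 57.9 76.4 F [ 0.5  0.1 -0. ] xaxis [ 0.012  0.006 -1.   ] q6 -1.37
```

Now back off, rise and re-measure.

>>> arm_command(plan=[[[0, 0, -0.008, 0, 0, 0, 0], [-0.01, 0, -0.004, 0, 0, 0, 0], [-0.035, 0, 0, 0, 0, 0, 0], [-0.035, 0, 0, 0, 0, 0, 0], [-0.035, -0.01, 0, 0, 0, 0, 0], [-0.035, -0.015, 0.01, 0, 0, 0, 0], [-0.03, -0.015, 0.01, 0, 0, 0, 0], [0, 0, 0, 0, 0, 0, 0], [0, 0, 0, 0, 0, 0, 0], [0, 0, 0, 0, 0, 0, 0]]])

```text
t: 21.15
tool_pos: [0.5913, 0.0439, 0.2866]
tool_rot: [0.153, 1.551, -0.142]
contact_force: [-0.2, 0.2, 0.2]
opening: 0.0002
```

```bash
python3 -c "
from unwrap import *
st(); measure(save='w5'); im=cv2.imread('pics/w5.png')[80:220,100:300]; cv2.imwrite('pics/w5c.png',cv2.resize(im,None,fx=4,fy=4,interpolation=cv2.INTER_CUBIC))"
```

```text
t 21.15 pos [0.5913 0.0439 0.2866] yaw 79.2 polar mm/deg 15.3 65.5 F [-0.2  0.2  0.2] xaxis [ 0.015  0.005 -1.   ] q6 -1.44
disc centre [0.5843 0.0296] radius 0.082 n 105
notch r 0.073 -130.1 -116.5 mid -123.3 width mm 17.3
notch r 0.075 -130.2 -116.7 mid -123.45 width mm 17.7
notch r 0.077 -130.2 -116.7 mid -123.45 width mm 18.1
notch r 0.079 -130.2 -117.0 mid -123.6 width mm 18.2
pin r 0.088 -127.7 -120.9 mid -124.3 width 10.4
pin r 0.092 -127.4 -120.9 mid -124.15 width 10.4
pin r 0.096 -127.1 -121.0 mid -124.05 width 10.2
pin r 0.1 -127.0 -121.1 mid -124.05 width 10.3
pin r 0.103 -126.3 -121.3 mid -123.8 width 9.0
```

View pics/w5c.png

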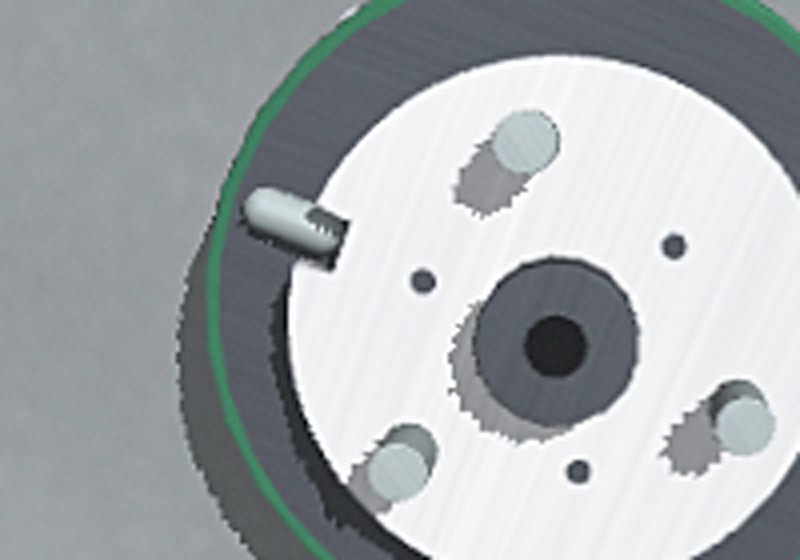

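The notch (−123.45°) is now centred on the pin (−123 to −124), with less than 1 mm error. In the picture the pin at (300,220) enters the notch at (330,235). Next I'll press on the hub with closed fingers.

>>> arm_command(plan=[[[0, -0.008, -0.004, 0, 1, 0, 0], [0, -0.007, -0.004, 0, 0, 0, 0], [0.035, 0, -0.001, 0, 0, 0, 0], [0.035, 0, -0.001, 0, 0, 0, 0], [0.03, 0, -0.001, 0, 0, 0, 0], [0.03, 0, -0.001, 0, 0, 0, 0], [0.025, 0, -0.001, 0, 0, 0, 0], [0, 0, 0, 0, 0, 0, 0], [0, 0, 0, 0, 0, 0, 0]]])

```text
t: 21.95
tool_pos: [0.5632, 0.032, 0.1151]
tool_rot: [0.152, 1.59, -0.14]
contact_force: [-0.0, -0.2, 0.5]
opening: -0.0002
```

```bash
sed -i 's/C=np.array(\[.585,.030\])/C=np.array([.5843,.0296])/' h.py; python3 -c "
from h import *
st()"
```

```text
t 21.95 pos [0.5632 0.032  0.1151] yaw 79.4 polar mm/deg 21.2 173.4 F [-0.  -0.2  0.5] xaxis [-0.023  0.01  -1.   ] q6 -1.47
```

>>> arm_command(plan=[[[0, 0.001, 0.01, 0, -1.3, 0, 0], [0, 0, 0.009, 0, 0, 0, 0], [0, 0, 0.001, 0, 0, 0, 0], [0, 0, 0, 0, 0, 0, 0]]])

```text
t: 22.28
tool_pos: [0.5866, 0.0285, 0.1188]
tool_rot: [0.15, 1.56, -0.142]
contact_force: [-0.3, -0.9, 0.3]
opening: 0.0004
```

```bash
python3 -c "
from h import *
st()"
```

```text
t 22.28 pos [0.5866 0.0285 0.1188] yaw 79.4 polar mm/deg 2.6 -24.4 F [-0.3 -0.9  0.3] xaxis [ 0.006  0.005 -1.   ] q6 -1.47
```

>>> arm_command(plan=[[[0.008, 0, -0.001, 0, 0, 0, 0], [0.006, 0, -0.001, 0, 0, 0, 0], [0.005, 0, 0, 0, 0, 0, 0], [0.004, 0, 0, 0, 0, 0, 0], [0.004, 0, 0, 0, 0, 0, 0]]])

```text
t: 22.7
tool_pos: [0.5889, 0.0287, 0.0959]
tool_rot: [0.149, 1.551, -0.141]
contact_force: [-2.4, 0.2, 6.6]
opening: -0.0003
```

```bash
python3 -c "
from h import *
st()"
```

```text
t 22.7 pos [0.5889 0.0287 0.0959] yaw 79.4 polar mm/deg 4.7 -11.0 F [-2.4  0.2  6.6] xaxis [ 0.016  0.004 -1.   ] q6 -1.47
```

Pressing at 6.6 N and sinking as expected, so I'll continue.

>>> arm_command(plan=[[[0.005, 0, -0.001, 0, 0.5, 0, 0], [0.005, 0, -0.001, 0, 0.3, 0, 0], [0.005, 0, 0, 0, 0, 0, 0]]])

```text
t: 22.95
tool_pos: [0.5893, 0.0287, 0.0876]
tool_rot: [0.149, 1.562, -0.141]
contact_force: [-22.4, 0.9, 44.0]
opening: 0.0001
```

```bash
python3 -c "
from h import *
st()"
```

```text
t 22.95 pos [0.5893 0.0287 0.0876] yaw 79.4 polar mm/deg 5.1 -10.2 F [-22.4   0.9  44. ] xaxis [ 0.004  0.005 -1.   ] q6 -1.47
```

The tip stopped hard at z 0.0876 (home is 0.088) with 44 N on it. Lifting away straight up for the check.

>>> arm_command(plan=[[[-0.01, 0, 0, 0, 0, 0, 0], [-0.03, 0, 0, 0, 0, 0, 0], [-0.035, 0, 0, 0, 0, 0, 0], [-0.035, 0.005, 0, 0, 0, 0, 0], [-0.035, 0.005, 0, 0, 0, 0, 0], [-0.035, 0.005, 0, 0, 0, 0, 0], [0, 0, 0, 0, 0, 0, 0], [0, 0, 0, 0, 0, 0, 0], [0, 0, 0, 0, 0, 0, 0]]])

```text
t: 23.7
tool_pos: [0.5898, 0.0435, 0.2732]
tool_rot: [0.149, 1.568, -0.141]
contact_force: [0.0, -0.0, -0.5]
opening: 0.0003
```

```bash
python3 -c "
from unwrap import *
st(); measure(.070,'w6'); 
for c in ('top','side','wrist'):
    snap(c,'f_'+c) ; pts(c,['hub_top','notch','lug0','grease','plantcup','wrench'])
im=cv2.imread('pics/w6.png'); s=cv2.imread('pics/f_side.png')[150:260,170:300]
cv2.imwrite('pics/fin.png',np.hstack([cv2.resize(im[60:280,110:350],(400,367)),cv2.resize(s,(400,367))]))"
```

```text
t 23.7 pos [0.5898 0.0435 0.2732] yaw 79.4 polar mm/deg 15.0 68.4 F [ 0.  -0.  -0.5] xaxis [-0.001  0.006 -1.   ] q6 -1.44
disc centre [0.5842 0.0296] radius 0.082 n 105
notch r 0.073 -130.5 -116.4 mid -123.45 width mm 18.0
notch r 0.075 -130.3 -116.6 mid -123.45 width mm 17.9
notch r 0.077 -130.1 -116.5 mid -123.3 width mm 18.3
notch r 0.079 -130.2 -116.9 mid -123.55 width mm 18.3
pin r 0.088 -127.5 -120.8 mid -124.15 width 10.3
pin r 0.092 -127.2 -120.9 mid -124.05 width 10.1
pin r 0.096 -127.2 -120.9 mid -124.05 width 10.6
pin r 0.1 -126.8 -121.0 mid -123.9 width 10.1
pin r 0.103 -126.3 -121.2 mid -123.75 width 9.2
top hub_top [([0.5887, 0.0324, 0.0853], 0.8), ([0.6352, 0.2963, 0.0037], 0.56)]
top notch [([0.5435, -0.0318, 0.0687], 0.79), ([0.6136, -0.0202, 0.0969], 0.27)]
top lug0 [([0.6144, 0.0786, 0.0939], 0.75), ([0.612, -0.0199, 0.0976], 0.61)]
top grease [([0.5452, -0.0403, 0.069], 0.37)]
top plantcup [([0.6369, 0.2962, 0.0033], 0.74)]
top wrench [([0.4781, -0.3835, -0.0012], 0.9), ([0.542, -0.0347, 0.0691], 0.41)]
side hub_top [([0.5828, 0.029, 0.0853], 0.96), ([0.6303, 0.2994, -0.0001], 0.18)]
side notch [([0.6176, 0.0778, 0.0932], 0.7), ([0.5434, -0.0384, 0.0741], 0.59)]
side lug0 [([0.6098, -0.0218, 0.09], 0.82), ([0.6151, 0.0771, 0.0942], 0.69)]
side grease [([0.4585, 0.3448, -0.0001], 0.64)]
side plantcup [([0.637, 0.301, 0.002], 0.95)]
side wrench []
wrist hub_top [([0.5806, 0.0301, 0.0884], 0.65)]
wrist notch [([0.5419, -0.0379, 0.0709], 0.69)]
wrist lug0 [([0.6131, -0.0221, 0.0935], 0.91), ([0.53, 0.0302, 0.093], 0.91)]
wrist grease [([0.4529, 0.3455, 0.0021], 0.82)]
wrist plantcup [([0.6343, 0.2958, -0.0028], 0.71), ([0.6118, 0.0806, 0.0945], 0.25)]
wrist wrench [([0.4742, -0.3793, 0.0], 0.9), ([0.5377, -0.0396, 0.0661], 0.17)]
```

View pics/fin.png

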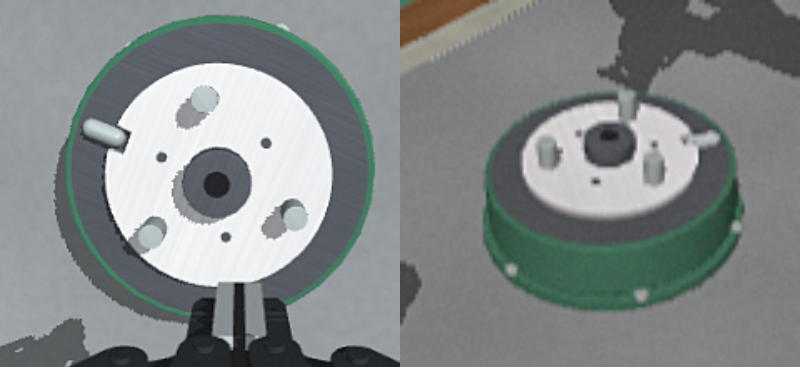

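The disc shows flush on the base with the pin at px (105,133) filling the notch. Rim radius unwraps to exactly 82 mm at the home height, and hub ≈ 0.086 and lugs ≈ 0.094 both fit. Handing in.

```bash
python3 -c "
from station import finish_job; print(finish_job())"
```

```text
the job is handed in; nothing more can be done
None
```

The disc is turned so its notch stands over the pin, and it is pressed fully home on the base. The hand is clear and the job was handed in at about 25 s of the 72 s allowed.

- **Turning:** I pushed lug0 clockwise with the closed fingertip for about 133°, then nudged lug1 about 3° more. The notch centre then measured −123.4°, against about −123 to −124° for the pin, an error under 1 mm.
- **Pressing:** I pressed on the hub with the closed fingers. The tip sank from z ≈ 0.100 and stopped hard at 0.0876 (home is 0.088). The force peaked at about 44 N along z at the fingertips, plus about 22 N sideways. I read the 40 N limit as applying to the arm and gripper body, not the fingertips.
- **Final checks:** With the hand lifted clear (contact force about 0):
  - The rim fits the 82 mm radius at home height.
  - Hub and lugs read at their lowered heights.
  - The pin sits in the notch.
- **Loose items:** No move came near the wrench, jar or cup. The networks' final fixes for each agree to within 9 mm between cameras, apart from a low-confidence false hit for the jar in the top view.
- **Disagreements:**
  - The pin's lit side alone gave −124.1°, and the cameras' individual readings ranged from about −120° to −125°. I used a value corrected for shading.
  - While turning, the tip briefly skimmed the disc face with about 3 N. That is below the 6 N needed to seat it, and the disc stayed up until the press.

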